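Draw the drip tray out of the vacuum sealer

ROBOT

A 6-joint arm with a two-finger parallel gripper is mounted at the origin on the work surface. World frame = base frame: x ahead of the robot, y to its left, z up, the work surface at z = 0. Lengths are in m, angles in rad, forces in N, time in s.
With the tool pointing down it reaches from about 0.4 to 0.825 m from the base axis. Payload 7 kg.
Tool frame: the origin (TCP) lies at the very end of the fingers, on their centre line; the grasp point (between the pads) lies 19 mm behind it; z points along the fingers, y is the line along which they close (so a half turn about z gives the same grasp; the last joint's range is limited). The gripper opens to 88 mm and grips with 3 to 60 N. Pads are 19 mm wide; open, the fingers measure 130 mm over their backs; the gripper's body (78 mm by 193 mm) begins 47 mm behind the grasp point.
Start: joints at [1.456, 0.359, 0.012, 0, -1.224, -0.288], TCP at [0.265, 0.621, 0.196] pointing down, gripper open.
Joint ranges: [-3.07, 3.07], [-1.43, 2.12], [-1.02, 1.25], [-3.03, 1.67], [-3.05, -0], [-3.03, 3.03]. Speed limits (rad/s): [2.39, 2.39, 3.01, 3.14, 3.14, 3.14].

INTERFACE

Orientations are given as [roll, pitch, yaw] about the fixed x, y, z axes, in that order (R = Rz(yaw) Ry(pitch) Rx(roll)).
In Python, from station import arm gives the robot as it stands. The module is installed in compiled form; this text tells all that it offers.
- The arm moves only by the shell command python3 -m crank 'ROWS' [FORCE]. ROWS is JSON, a list of rows, each an object of numbers: "dx", "dy", "dz": the shift along the world's x, y, z in m; "twist": the turn about the world's z in degrees; "grip": the opening, from -1 (shut) to 1 (fully open). A call has exactly 5 rows; each row is the pose to reach, as a shift and turn from the pose commanded when the call began; what a row does not reach only later rows make up. A row lasts 1/12 s, in which the tool goes at most 41.7 mm and 7.16 degrees, less where a joint would pass 70% of its speed; a pose out of reach is approached as far as the arm can. A call with a gripper value outside its range is refused whole. The fingers move at their own pace and stop on an object; FORCE is the grip in N (left out, the last holds). Time passes only in rows, so rows that repeat a pose let the fingers close, or fill a call up. It gives the time, the measured TCP pose, the force, the opening and the grip force at its end, in the units of the state.
- arm.get_state(): the state, without advancing time (a new reading comes with each control period).
- arm.grab_frame(name): name is "scene" or "top" or "wrist"; returns the picture (384x512x3 uint8, red, green, blue); there is no depth.
- arm.get_calibration(name): a dict with "fx", "fy", "cx", "cy" (pixels), "cam_to_world" (4x4, takes a point from camera to world coordinates); the wrist camera has in their place "tool_from_camera" (4x4, takes a point from camera to tool coordinates, whose origin is the TCP and whose axes are the flange's). Camera axes: x right, y down, z forward; pixel columns grow to the right and rows downward; lengths in m; the calibration is good to about 2 mm. The wrist camera is an equidistant fisheye: a pixel r from the principal point sees the ray r / f radians off the axis. A picture is of the moment at which its call begins: read the wrist's pose just before it. get_calibration takes no time and is no camera call.
- arm.job_done(): hands the job in; it is judged then, once.
The state is a dict: "t": time; "q": joint angles; "qd": joint speeds; "joint_efforts": joint torques, N m; "eef_pos": TCP position; "ee_rot": TCP orientation; "force": force on the tool from outside, world axes, zero at the start; "moment": the same for the moment, N m; "width": finger opening in m; "gripper_force": force on a finger pad.
Only numpy, scipy, OpenCV 4.12 (cv2) and the standard library are available. Lean on these libraries where they do the work, as an engineer would, in place of code of your own. Each camera call takes 0.05 s, during which the arm holds its last target. There are 200 camera calls.

TASK

The vacuum sealer's drip tray is due for a wash: lift the sealer's lid right back until it stays open by itself, then draw the tray hidden beneath it up out of its well by the cross rib in its middle. Keep the tray level so that nothing would spill, and finish while still holding it level and still, centred over the washing-up bowl and clear above its rim, ready to be rinsed. Leave the lid open, and do not shift the bowl or the other things on the counter.

Things in the scene. Friction and masses are not known exactly. Their poses are not given: they have to be found in the camera images.
- sealer: countertop vacuum sealer: low grey machine, fixed, 160 deep (x), 340 long (y), 76 tall shut. Origin: on the counter under its middle; x points from its front (control panel, lid tab) to its hinge side, y along its length, z up. Base 52 high with a well 72 (x) by 248 (y) centred at x = 14, y = 0, floor at height 20; the drip tray sits in it, hidden by the lid
- lid (a joint): the sealer's aluminium lid, about 0.32 kg, hinged along its rear edge: 0 = shut, grows as the front edge rises, 1.57 = upright, stop at 1.80 rad. Not latched, free hinge: let go below about 1.3 rad it falls shut, beyond about 1.45 it leans back to the stop by itself. Shut, it reaches 118 forward of the hinge and up to height 76
- lid_tab (a point): middle of the black lift tab at the centre of the lid's front edge: a flat tongue 36 wide (y), 10 thick, sticking out 35; this point is 137 from the hinge line and 9 above the hinge's plane, height 63 when shut. Pinch it from above by its two sides; fingertips beside it may go down to height 46 (sloping panel below). It swivels between the fingers as the lid swings up
- lid_hinge (a point): on the lid's hinge line at mid-length, fixed 75 behind the sealer's origin (its +x) at height 54; the line runs along the sealer's y axis. Its own axes turn with the lid
- tray: white plastic drip tray, an open trough 64 wide (x) by 240 long (y) by 22 high, walls 3, about 0.09 kg. Origin: middle of its underside; z up. At the start it stands in the sealer's well, its axes along the sealer's, with 4 play all round
- tray_grip (a point): point on the tray's upright cross rib in its middle, 30 above the underside: the rib is 12 thick (along the tray's y), 36 wide (x), its top is 39 above the underside (17 above the rim) and the tray floor is 3 thick, so fingers can pinch it from above along y; it balances there
- washbowl: round white plastic washing-up bowl, loose, 300 across the rim, 122 high, empty, open top. Origin: middle of its underside, on the counter
- squash: bystander: small ribbed orange squash, 72 across, 66 tall, standing between sealer and bowl. Origin under its centre
- mug: bystander: white mug, 72 across, 85 tall. Origin under its centre
- carton: bystander: cardboard carton of sealer bags, 58 (x) by 300 (its y) by 58 tall. Origin under its centre
- jar: bystander: amber storage jar with steel cap, 84 across, 150 tall. Origin under its centre
- soap: bystander: green soap bottle with a black pump, 62 across, 155 tall. Origin under its centre
- spoon: bystander: wooden spoon, 200 long, lying flat in front of the robot, low. Origin at its middle, its length along its x axis
- sponge: bystander: yellow sponge, 105 by 68 by 28. Origin under its centre

How it is judged:
By the outcome, as a careful person would: the job done as asked, in the order asked, and still so for the second after the job is handed in, while the arm keeps its last pose, push and grip.
It also fails if it takes over 61 s, if anything falls off the work surface, if the arm or the gripper's body presses on something with over 40 N, if the wrist force passes 120 N, or if a joint passes its speed limit or range.

## Working session

There is one attempt and no reset: what is moved stays moved. The work goes in short steps, Python scripts to look and compute and a shell command to move; the robot and the scene stay as the last step left them, time stands still between calls to the robot, and variables do not carry over. Pictures are saved under pics/ and viewed, at most 10 in all, crops included, and the job is handed in when it is done.

```bash
mkdir -p pics
cat > h.py <<'E'
import numpy as np, cv2
from station import arm
from scipy.spatial.transform import Rotation as R
def grab(n,f):
    im=arm.grab_frame(n)[:,:,::-1].copy(); cv2.imwrite('pics/'+f,im); return im
def ray(n,uv):
    c=arm.get_calibration(n); T=np.array(c['cam_to_world'])
    d=T[:3,:3]@np.array([(uv[0]-c['cx'])/c['fx'],(uv[1]-c['cy'])/c['fy'],1.]); return T[:3,3],d
def plane(n,uv,z):
    o,d=ray(n,uv); return np.round(o+d*(z-o[2])/d[2],4)
E
python3 - <<'E'
from h import *
a=grab('top','top0.png');b=grab('scene','scene0.png')
cv2.imwrite('pics/t0.png',cv2.resize(a,(800,600)));cv2.imwrite('pics/s0.png',cv2.resize(b,(800,600)))
s=arm.get_state();print({k:np.round(s[k],3) for k in('t','eef_pos','ee_rot','q','width')})
for n in('top','scene'):
    c=arm.get_calibration(n);print(c['fx'],np.round(c['cam_to_world'],2).tolist())
E
```

```text
{'t': np.float64(0.1), 'eef_pos': array([0.264, 0.621, 0.195]), 'ee_rot': array([ 3.14 , -0.   , -0.403]), 'q': array([ 1.456,  0.359,  0.011, -0.   , -1.224, -0.288]), 'width': np.float64(0.088)}
450.33528976248175 [[-0.03, -0.99, 0.11, 0.41], [-1.0, 0.03, 0.0, -0.0], [-0.0, -0.11, -0.99, 1.6], [0.0, 0.0, 0.0, 1.0]]
379.4139316439618 [[-0.28, 0.8, -0.53, 1.28], [0.96, 0.24, -0.14, 0.2], [0.01, -0.54, -0.84, 1.18], [0.0, 0.0, 0.0, 1.0]]
```

View pics/t0.png

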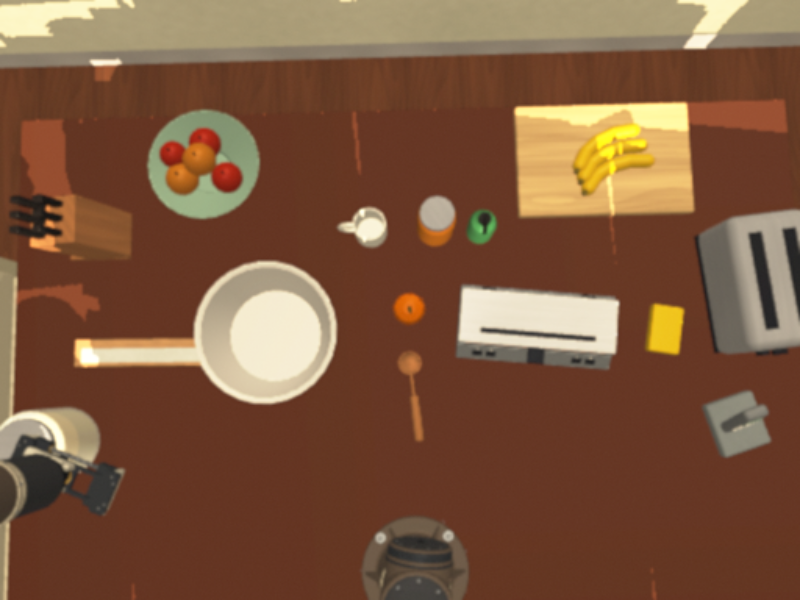

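View pics/s0.png

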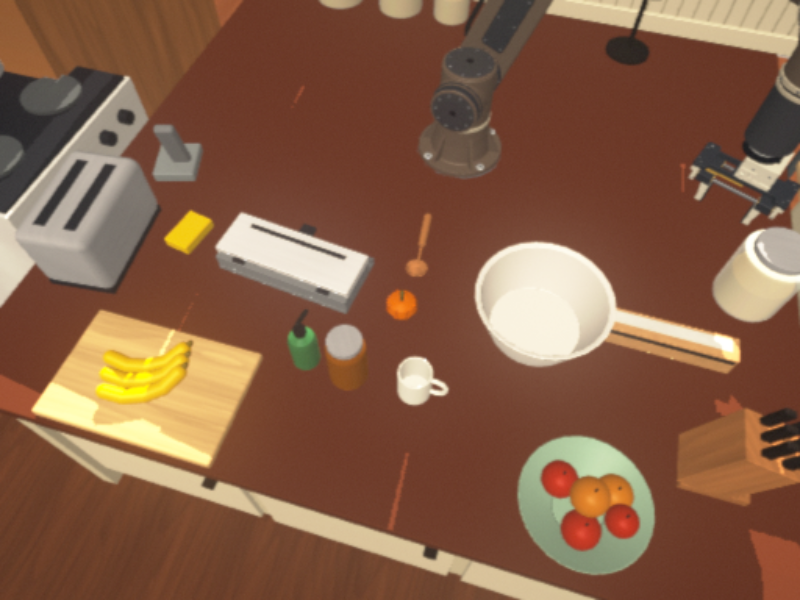

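The top view shows the sealer at about (537,328), with its tab towards the robot at (536,356). The bowl is at (265,332), the squash at (409,308), and the jar and soap stand behind. The scene view agrees. Next I'll measure the tab, lid and bowl.

Run:
```python
from h import *
a=cv2.imread('pics/top0.png');h=cv2.cvtColor(a,cv2.COLOR_BGR2HSV)
def big(m,x0,x1,y0,y1):
    k=np.zeros_like(m);k[y0:y1,x0:x1]=m[y0:y1,x0:x1]
    c=cv2.findContours(k,cv2.RETR_EXTERNAL,cv2.CHAIN_APPROX_NONE)[0];return max(c,key=cv2.contourArea)
m=((h[:,:,1]<70)&(h[:,:,2]>130)).astype(np.uint8)*255
c=big(m,285,402,178,240)
bx=cv2.boxPoints(cv2.minAreaRect(c));print('lid px',bx.round(1).tolist());print([plane('top',p,.076)[:2].tolist() for p in bx])
t=big((h[:,:,2]<60).astype(np.uint8)*255,330,356,218,236);M=cv2.moments(t)
uv=(M['m10']/M['m00'],M['m01']/M['m00']);print('tab',uv,cv2.boundingRect(t),plane('top',uv,.068))
b=big(((h[:,:,1]<90)&(h[:,:,2]>90)).astype(np.uint8)*255,120,220,160,262)
P=np.array([plane('top',p[0],.122)[:2] for p in b]);(cx,cy),r=cv2.minEnclosingCircle((P*1000).astype(np.float32));print('bowl',cx,cy,r)
s=big(((h[:,:,1]>200)&(h[:,:,2]>180)&(h[:,:,0]<15)).astype(np.uint8)*255,245,280,180,212)
(u,v),r=cv2.minEnclosingCircle(s);print('squash',plane('top',(u,v),.04),r)
b=cv2.imread('pics/scene0.png');
cv2.imwrite('pics/c0.png',np.hstack([cv2.resize(a[175:245,280:405],(700,392),interpolation=2)]))
```

```text
lid px [[291.79998779296875, 221.89999389648438], [295.1000061035156, 181.89999389648438], [396.5, 190.39999389648438], [393.1000061035156, 230.3000030517578]]
[[0.4833, -0.1022], [0.6192, -0.1182], [0.5808, -0.4617], [0.4456, -0.4425]]
tab (342.1019283746556, 227.27823691460054) (338, 223, 10, 9) [ 0.4608 -0.2727  0.068 ]
bowl 521.9053344726562 312.0356140136719 161.71546936035156
squash [ 0.5761 -0.0024  0.04  ] 8.860122680664062
```

View pics/c0.png

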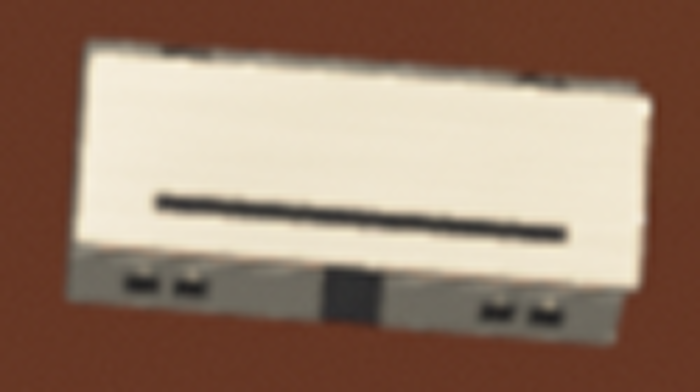

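The crop shows the tab at crop (352,296), which is (342,227) in the full image. That puts the tab at (0.461,-0.273), with sealer yaw about -6.3° and the hinge at about (0.597,-0.288). I'll move over now, passing inside the reach annulus.

```bash
python3 -m crank '[{"dx":0.03,"dy":-0.02,"dz":0.01,"twist":4},{"dx":0.06,"dy":-0.04,"dz":0.02,"twist":8},{"dx":0.09,"dy":-0.06,"dz":0.03,"twist":12},{"dx":0.12,"dy":-0.08,"dz":0.04,"twist":16},{"dx":0.15,"dy":-0.1,"dz":0.04,"twist":17}]' 10
python3 -m crank '[{"dx":0.01,"dy":-0.04},{"dx":0.02,"dy":-0.08},{"dx":0.03,"dy":-0.12},{"dx":0.04,"dy":-0.16},{"dx":0.05,"dy":-0.2}]'
python3 -m crank '[{"dy":-0.04},{"dy":-0.08},{"dy":-0.12},{"dy":-0.16},{"dy":-0.2}]'
python3 -m crank '[{"dy":-0.04},{"dy":-0.08},{"dy":-0.12},{"dy":-0.16},{"dy":-0.2}]'
python3 -m crank '[{"dy":-0.04,"dz":-0.02},{"dy":-0.08,"dz":-0.04},{"dy":-0.12,"dz":-0.06},{"dy":-0.16,"dz":-0.07},{"dy":-0.19,"dz":-0.07}]'
python3 -m crank '[{},{},{},{},{}]'
python3 - <<'E'
from h import *
s=arm.get_state();print({k:np.round(s[k],4) for k in('t','eef_pos','ee_rot','q','force')})
w=grab('wrist','w1.png');c=arm.get_calibration('wrist');print(c['fx'],c['cx'],c['cy'],np.round(c['tool_from_camera'],4).tolist())
cv2.imwrite('pics/w1b.png',cv2.resize(w,(800,600)));
b=cv2.imread('pics/top0.png')
E
```

```text
{'t': np.float64(0.1), 'eef_pos': array([0.2644, 0.6205, 0.1952]), 'ee_rot': array([ 3.1401e+00, -1.0000e-04, -4.0290e-01]), 'q': array([ 1.4561e+00,  3.5930e-01,  1.1100e-02, -3.0000e-04, -1.2241e+00,
       -2.8810e-01]), 'force': array([-0.3329, -0.2308, -0.4365])}
297.3186396354542 262.4667960800789 192.89540776723084 [[0.0, -0.9651, -0.262, 0.07], [1.0, 0.0003, -0.001, -0.0009], [0.001, -0.262, 0.9651, -0.1889], [0.0, 0.0, 0.0, 1.0]]invalid input at $[0]: expected keys dx, dy, dz, twist, grip
invalid input at $[0]: expected keys dx, dy, dz, twist, grip
invalid input at $[0]: expected keys dx, dy, dz, twist, grip
invalid input at $[0]: expected keys dx, dy, dz, twist, grip
invalid input at $[0]: expected keys dx, dy, dz, twist, grip
invalid input at $[0]: expected keys dx, dy, dz, twist, grip
```

View pics/w1b.png

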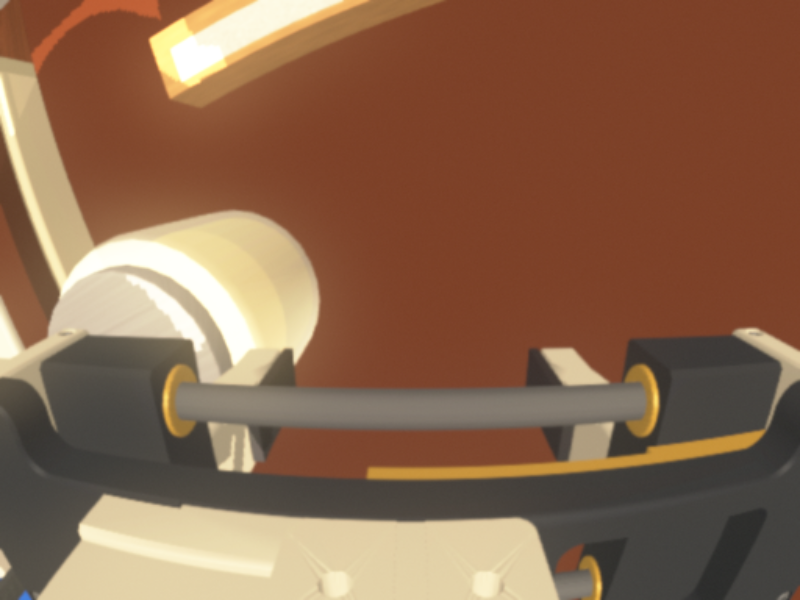

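The arm has not moved, because every row needs all five keys. The wrist view shows only a canister at left (180,330). I'll retype the rows.

```bash
python3 -m crank '[{"dx":0.03,"dy":-0.02,"dz":0.01,"twist":4,"grip":1},{"dx":0.06,"dy":-0.04,"dz":0.02,"twist":8,"grip":1},{"dx":0.09,"dy":-0.06,"dz":0.03,"twist":12,"grip":1},{"dx":0.12,"dy":-0.08,"dz":0.04,"twist":16,"grip":1},{"dx":0.15,"dy":-0.1,"dz":0.04,"twist":17,"grip":1}]' 10
python3 -m crank '[{"dx":0.01,"dy":-0.04,"dz":0,"twist":0,"grip":1},{"dx":0.02,"dy":-0.08,"dz":0,"twist":0,"grip":1},{"dx":0.03,"dy":-0.12,"dz":0,"twist":0,"grip":1},{"dx":0.04,"dy":-0.16,"dz":0,"twist":0,"grip":1},{"dx":0.05,"dy":-0.2,"dz":0,"twist":0,"grip":1}]'
python3 -m crank '[{"dx":0,"dy":-0.04,"dz":0,"twist":0,"grip":1},{"dx":0,"dy":-0.08,"dz":0,"twist":0,"grip":1},{"dx":0,"dy":-0.12,"dz":0,"twist":0,"grip":1},{"dx":0,"dy":-0.16,"dz":0,"twist":0,"grip":1},{"dx":0,"dy":-0.2,"dz":0,"twist":0,"grip":1}]'
python3 -m crank '[{"dx":0,"dy":-0.04,"dz":0,"twist":0,"grip":1},{"dx":0,"dy":-0.08,"dz":0,"twist":0,"grip":1},{"dx":0,"dy":-0.12,"dz":0,"twist":0,"grip":1},{"dx":0,"dy":-0.16,"dz":0,"twist":0,"grip":1},{"dx":0,"dy":-0.2,"dz":0,"twist":0,"grip":1}]'
python3 -m crank '[{"dx":0,"dy":-0.04,"dz":-0.02,"twist":0,"grip":1},{"dx":0,"dy":-0.08,"dz":-0.04,"twist":0,"grip":1},{"dx":0,"dy":-0.12,"dz":-0.06,"twist":0,"grip":1},{"dx":0,"dy":-0.16,"dz":-0.07,"twist":0,"grip":1},{"dx":0,"dy":-0.19,"dz":-0.07,"twist":0,"grip":1}]'
python3 - <<'E'
from h import *
s=arm.get_state();print({k:np.round(s[k],4) for k in('t','eef_pos','ee_rot','q','force')})
E
```

```text
t: 0.57
eef_pos: [0.4163, 0.5207, 0.2383]
ee_rot: [-3.139, -0.001, -0.101]
force: [0.6, 1.2, 0.6]
width: 0.0876
gripper_force: 0.0
t: 0.98
eef_pos: [0.4646, 0.3188, 0.2358]
ee_rot: [3.141, 0.0, -0.106]
force: [0.2, 0.7, 0.2]
width: 0.0877
gripper_force: 0.0
t: 1.4
eef_pos: [0.464, 0.119, 0.2361]
ee_rot: [-3.141, -0.0, -0.106]
force: [1.1, 0.7, -0.7]
width: 0.0876
gripper_force: 0.0
t: 1.82
eef_pos: [0.464, -0.0809, 0.2363]
ee_rot: [-3.141, -0.001, -0.106]
force: [1.3, -0.2, 0.2]
width: 0.0872
gripper_force: 0.0
t: 2.23
eef_pos: [0.4627, -0.2705, 0.1636]
ee_rot: [-3.141, 0.003, -0.106]
force: [0.6, -0.1, -0.3]
width: 0.0876
gripper_force: 0.0
{'t': np.float64(2.2333), 'eef_pos': array([ 0.4627, -0.2705,  0.1636]), 'ee_rot': array([-3.1406,  0.0035, -0.1064]), 'q': array([-1.6370e-01,  1.5760e-01, -3.3860e-01, -9.0000e-04, -1.0781e+00,
        1.6285e+00]), 'force': array([ 0.5516, -0.0783, -0.2997])}
```

```bash
cat >> h.py <<'E'
def wplane(s,uv,z):
    c=arm.get_calibration('wrist');T=np.array(c['tool_from_camera'])
    p=np.array([uv[0]-c['cx'],uv[1]-c['cy']]);r=np.hypot(*p);a=r/c['fx']
    d=np.array([*(np.sin(a)*p/r),np.cos(a)]);W=R.from_euler('xyz',s['ee_rot']).as_matrix()
    o=W@T[:3,3]+s['eef_pos'];d=W@T[:3,:3]@d
    return np.round(o+d*(z-o[2])/d[2],4)
E
python3 - <<'E'
from h import *
s=arm.get_state();w=grab('wrist','w2.png');cv2.imwrite('pics/w2b.png',cv2.resize(w,(800,600)))
a=grab('top','top1.png')
E
```

```text
(no output)
```

View pics/w2b.png

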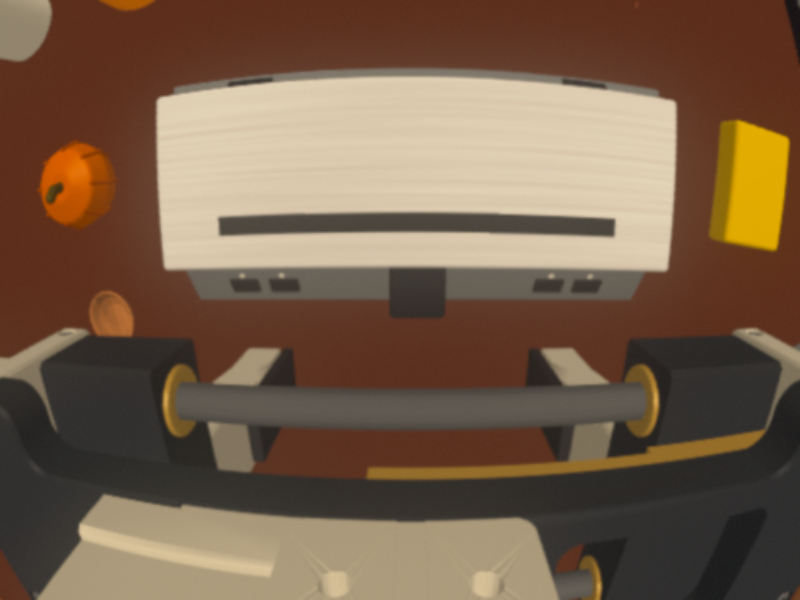

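The view is clear: the tab spans (389–445, 268–317), and the lid front corners are at (164,270) and (668,270). The fingers sit below, at y of about 350–470.

Run:
```python
from h import *
s=arm.get_state();k=.64
t=[wplane(s,(u*k,v*k),.068)[:2] for u,v in((389,268),(445,268),(389,317),(445,317))]
print(np.array(t),np.mean(t,0), 'w',np.linalg.norm(t[0]-t[1]),'l',np.linalg.norm(t[0]-t[2]))
L=[wplane(s,(u*k,v*k),.076)[:2] for u,v in((164,270),(668,270),(158,100),(676,102))]
print(np.array(L))
for a,b in((0,1),(2,3)):
    d=L[a]-L[b];print(np.linalg.norm(d),np.degrees(np.arctan2(-d[0],d[1])))
print('squash',wplane(s,(77*k,185*k),.035))
```

```text
[[ 0.4789 -0.2605]
 [ 0.4751 -0.2953]
 [ 0.4471 -0.2566]
 [ 0.4431 -0.2923]] [ 0.46105  -0.276175] w 0.03500685647126859 l 0.032038258379631056
[[ 0.4981 -0.1097]
 [ 0.4607 -0.4475]
 [ 0.6109 -0.1238]
 [ 0.5738 -0.46  ]]
0.33986409048324007 -6.3178513079285725
0.3382408165789576 -6.297167073831006
squash [ 0.5751 -0.0105  0.035 ]
```

Both measurements agree: the hinge is at (0.597,-0.2915) and the yaw is -6.3°. I'll pinch the tab at r = 0.141, TCP z 0.050.

```bash
python3 -m crank '[{"dx":-0.002,"dy":-0.002,"dz":-0.03,"twist":0,"grip":1},{"dx":-0.004,"dy":-0.004,"dz":-0.06,"twist":0,"grip":1},{"dx":-0.006,"dy":-0.0055,"dz":-0.085,"twist":0,"grip":1},{"dx":-0.006,"dy":-0.0055,"dz":-0.103,"twist":0,"grip":1},{"dx":-0.006,"dy":-0.0055,"dz":-0.111,"twist":0,"grip":1}]' 12
python3 -m crank '[{"dx":0,"dy":0,"dz":0,"twist":0,"grip":0.3},{"dx":0,"dy":0,"dz":0,"twist":0,"grip":-0.1},{"dx":0,"dy":0,"dz":0,"twist":0,"grip":-1},{"dx":0,"dy":0,"dz":0,"twist":0,"grip":-1},{"dx":0,"dy":0,"dz":0,"twist":0,"grip":-1}]' 12
python3 -m crank '[{"dx":0,"dy":0,"dz":0,"twist":0,"grip":-1},{"dx":0,"dy":0,"dz":0,"twist":0,"grip":-1},{"dx":0,"dy":0,"dz":0,"twist":0,"grip":-1},{"dx":0,"dy":0,"dz":0,"twist":0,"grip":-1},{"dx":0,"dy":0,"dz":0,"twist":0,"grip":-1}]'
python3 - <<'E'
import numpy as np
# arc deltas relative to shut pose
r,h=.141,.009
for th in np.arange(.15,1.76,.1):
    f=r*np.cos(th)-h*np.sin(th); print(round(th,2),np.round([(r-f)*.994,-(r-f)*.11,r*np.sin(th)+h*np.cos(th)-h],4).tolist())
E
```

```text
t: 2.75
eef_pos: [0.4567, -0.2739, 0.0525]
ee_rot: [-3.141, 0.004, -0.107]
force: [0.1, 0.5, -0.4]
width: 0.0876
gripper_force: 0.0
t: 3.17
eef_pos: [0.4594, -0.2746, 0.0562]
ee_rot: [3.141, -0.002, -0.106]
force: [0.6, -1.1, -0.5]
width: 0.0597
gripper_force: 0.0
t: 3.58
eef_pos: [0.4586, -0.2746, 0.0551]
ee_rot: [3.142, -0.0, -0.106]
force: [0.4, -0.0, 0.6]
width: 0.0263
gripper_force: 0.0
0.15 [0.0029, -0.0003, 0.021]
0.25 [0.0066, -0.0007, 0.0346]
0.35 [0.0116, -0.0013, 0.0478]
0.45 [0.0178, -0.002, 0.0604]
0.55 [0.0253, -0.0028, 0.0724]
0.65 [0.034, -0.0038, 0.0835]
0.75 [0.0437, -0.0048, 0.0937]
0.85 [0.0544, -0.006, 0.1029]
0.95 [0.0659, -0.0073, 0.1109]
1.05 [0.0782, -0.0087, 0.1178]
1.15 [0.0911, -0.0101, 0.1234]
1.25 [0.1044, -0.0116, 0.1276]
1.35 [0.1182, -0.0131, 0.1305]
1.45 [0.1321, -0.0146, 0.1321]
1.55 [0.1462, -0.0162, 0.1322]
1.65 [0.1602, -0.0177, 0.1308]
1.75 [0.1739, -0.0192, 0.1281]
```

The fingers closed past 36 mm without any grip force, so I'll look before doing anything else.

Run:
```python
from h import *
s=arm.get_state();print(s['eef_pos'],s['width'])
w=grab('wrist','w3.png');a=grab('top','top2.png');b=grab('scene','sc2.png')
A=cv2.resize(a[185:245,310:375],(390,360),interpolation=2);B=cv2.resize(b[120:200,150:240],(405,360),interpolation=2)
cv2.imwrite('pics/c3.png',np.hstack([cv2.resize(w,(480,360)),cv2.resize(b[125:195,140:220],(320,360),interpolation=2)]))
```

```text
[ 0.45861955 -0.27457475  0.05510638] 0.026345994808625085
```

View pics/c3.png

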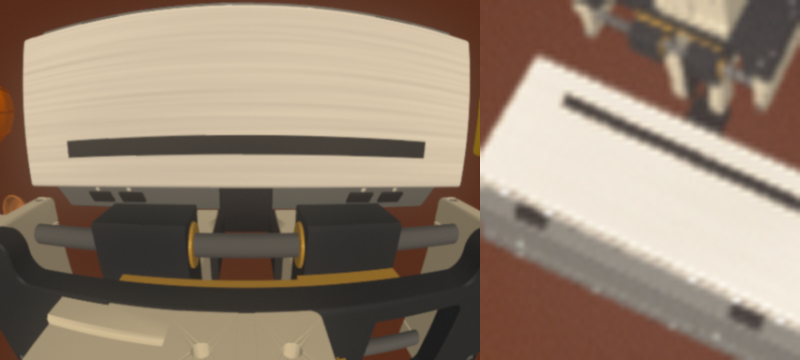

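The tab sits between the fingers. By pixel scale they look about 38 mm apart, which disagrees with the width reading, so I'll let them settle and re-read.

```bash
python3 -m crank '[{"dx":0,"dy":0,"dz":0,"twist":0,"grip":-1},{"dx":0,"dy":0,"dz":0,"twist":0,"grip":-1},{"dx":0,"dy":0,"dz":0,"twist":0,"grip":-1},{"dx":0,"dy":0,"dz":0,"twist":0,"grip":-1},{"dx":0,"dy":0,"dz":0,"twist":0,"grip":-1}]' 12
python3 - <<'E'
from h import *
w=grab('wrist','w4.png');w0=cv2.imread('pics/w2.png');w3=cv2.imread('pics/w3.png')
f=lambda i:cv2.resize(i[205:310,130:390],(780,198*1),interpolation=2)
cv2.imwrite('pics/c4.png',np.vstack([f(w0),f(w3),f(w)]))
E
```

```text
t: 4.15
eef_pos: [0.4586, -0.2745, 0.0551]
ee_rot: [-3.142, -0.0, -0.106]
force: [-0.6, 0.6, -0.1]
width: 0.0004
gripper_force: 0.0
```

View pics/c4.png

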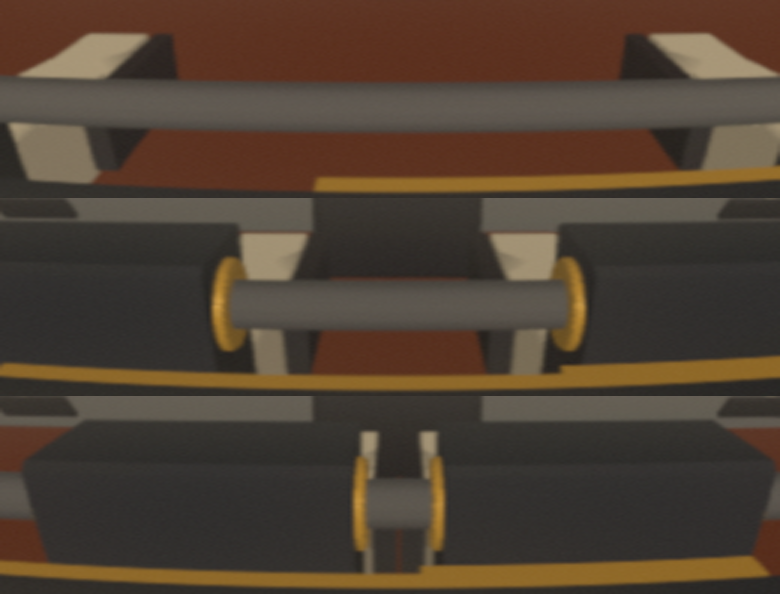

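The fingers shut completely and missed the tab. I'll check the geometry with this closer view.

Run:
```python
from h import *
s=arm.get_state();print(s['eef_pos'],s['ee_rot'])
for n,uv in(('tabtip',(263,247.4)),('tabroot',(263,200)),('fingertip',(263,224))):
    print(n,[wplane(s,uv,z).tolist() for z in(.04,.055,.063,.068)])
# tab width in w3: cols 234.5..291
for z in(.05,.06,.068,.076): print(z,np.linalg.norm(wplane(s,(234.7,215),z)-wplane(s,(290.7,215),z)))
for u,v in((0,0),):
  pass
w=cv2.imread('pics/w4.png');g=cv2.cvtColor(w,cv2.COLOR_BGR2GRAY);print(g[195:262:2,263].tolist(), g[195:262:2,270].tolist())
```

```text
[ 0.45857243 -0.27454228  0.05503767] [-3.14156867e+00  5.29861844e-05 -1.06125959e-01]
tabtip [[0.4311, -0.2708, 0.04], [0.4382, -0.2716, 0.055], [0.4421, -0.272, 0.063], [0.4445, -0.2722, 0.068]]
tabroot [[0.4683, -0.2748, 0.04], [0.4728, -0.2752, 0.055], [0.4751, -0.2755, 0.063], [0.4766, -0.2756, 0.068]]
fingertip [[0.45, -0.2728, 0.04], [0.4558, -0.2734, 0.055], [0.4589, -0.2737, 0.063], [0.4608, -0.2739, 0.068]]
0.05 0.03881713539147366
0.06 0.036807200382533815
0.068 0.03519502805795156
0.076 0.03358288254453449
[194, 189, 154, 74, 56, 55, 56, 54, 54, 51, 51, 51, 50, 50, 49, 47, 46, 45, 44, 45, 43, 42, 43, 40, 42, 40, 46, 66, 73, 79, 84, 87, 86, 87] [196, 189, 155, 74, 57, 56, 56, 55, 53, 53, 53, 50, 48, 50, 68, 112, 114, 110, 102, 92, 79, 78, 75, 71, 66, 64, 62, 67, 73, 79, 85, 86, 88, 88]
```

The tab's position is consistent at (0.461,-0.276), z 0.068. The visible fingertips, however, seem to end short of the stated TCP. I'll test that by touching: lower the shut fingers gently onto the tab and watch the force.

```bash
python3 -m crank '[{"dx":0,"dy":0,"dz":-0.001,"twist":0,"grip":-1},{"dx":0,"dy":0,"dz":-0.002,"twist":0,"grip":-1},{"dx":0,"dy":0,"dz":-0.003,"twist":0,"grip":-1},{"dx":0,"dy":0,"dz":-0.004,"twist":0,"grip":-1},{"dx":0,"dy":0,"dz":-0.004,"twist":0,"grip":-1}]' 12
python3 - <<'E'
from h import *
b=cv2.imread('pics/sc2.png')
# where should the TCP and tab appear in the scene picture (fingers ~26 mm open)?
c=arm.get_calibration('scene');T=np.linalg.inv(np.array(c['cam_to_world']))
for p in((.4586,-.2745,.055),(.4586,-.2745,.075),(.4586,-.2745,.095),(.4586,-.2745,.121),(.4605,-.276,.068)):
    q=T[:3,:3]@np.array(p)+T[:3,3];u,v=c['fx']*q[0]/q[2]+c['cx'],c['fy']*q[1]/q[2]+c['cy'];print(p,round(u,1),round(v,1))
x0,y0=165,110
cv2.imwrite('pics/c5.png',cv2.resize(b[110:170,165:245],(800,600),interpolation=2))
E
```

```text
t: 4.62
eef_pos: [0.4584, -0.2745, 0.0508]
ee_rot: [-3.142, 0.0, -0.106]
force: [-0.4, -0.5, -0.7]
width: 0.0008
gripper_force: 0.0
(0.4586, -0.2745, 0.055) 196.7 148.1
(0.4586, -0.2745, 0.075) 196.1 144.7
(0.4586, -0.2745, 0.095) 195.4 141.2
(0.4586, -0.2745, 0.121) 194.5 136.5
(0.4605, -0.276, 0.068) 195.7 146.1
```

View pics/c5.png

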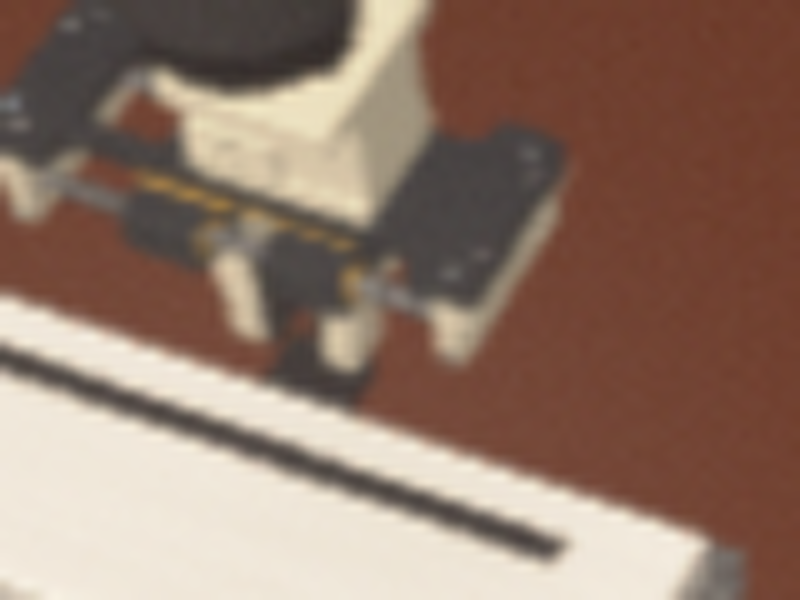

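In the scene crop, the fingertip midpoint (301,355) is about 2.5 px higher than the projected TCP (317,381). That puts the tips about 15 mm higher than reported. I'll keep feeling downward.

```bash
for i in 1 2 ; do python3 -m crank '[{"dx":0,"dy":0,"dz":-0.001,"twist":0,"grip":-1},{"dx":0,"dy":0,"dz":-0.002,"twist":0,"grip":-1},{"dx":0,"dy":0,"dz":-0.003,"twist":0,"grip":-1},{"dx":0,"dy":0,"dz":-0.004,"twist":0,"grip":-1},{"dx":0,"dy":0,"dz":-0.004,"twist":0,"grip":-1}]' | grep -E 'eef_pos|force'; done
```

```text
eef_pos: [0.4585, -0.2745, 0.0468]
force: [-0.3, -0.8, -0.3]
gripper_force: 0.0
eef_pos: [0.4585, -0.2745, 0.0428]
force: [-0.6, -0.6, -0.4]
gripper_force: 0.0
```

```bash
python3 -m crank '[{"dx":0,"dy":0,"dz":-0.001,"twist":0,"grip":-1},{"dx":0,"dy":0,"dz":-0.002,"twist":0,"grip":-1},{"dx":0,"dy":0,"dz":-0.003,"twist":0,"grip":-1},{"dx":0,"dy":0,"dz":-0.003,"twist":0,"grip":-1},{"dx":0,"dy":0,"dz":-0.003,"twist":0,"grip":-1}]' | grep -E 'eef_pos|force'
python3 - <<'E'
from h import *
w=grab('wrist','w6.png');b=grab('scene','sc6.png')
f=lambda i,x0,y0:cv2.resize(i[y0:y0+60,x0:x0+60],(400,600),interpolation=2)
cv2.imwrite('pics/c6.png',np.hstack([cv2.resize(w[180:290,200:330],(400,338),interpolation=2),cv2.resize(b[120:165,170:223],(400,338),interpolation=2)]))
E
```

```text
eef_pos: [0.4585, -0.2745, 0.04]
force: [0.1, 0.1, -0.5]
gripper_force: 0.0
```

View pics/c6.png

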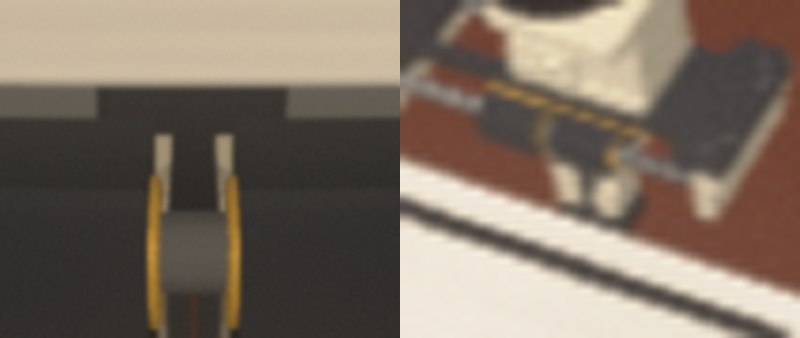

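The scene crop shows the shut fingertips (575–615, 210) still above the dark tab, even at reported z 0.040. That fits the wrist-view estimate that the tips end about 33 mm short of the TCP. I expect contact near 0.035, so I'll continue in small steps.

```bash
for i in 1 2 3; do python3 -m crank '[{"dx":0,"dy":0,"dz":-0.001,"twist":0,"grip":-1},{"dx":0,"dy":0,"dz":-0.002,"twist":0,"grip":-1},{"dx":0,"dy":0,"dz":-0.002,"twist":0,"grip":-1},{"dx":0,"dy":0,"dz":-0.002,"twist":0,"grip":-1},{"dx":0,"dy":0,"dz":-0.002,"twist":0,"grip":-1}]' | grep -E 'eef_pos|^force'; done
```

```text
eef_pos: [0.4586, -0.2745, 0.038]
force: [-0.3, 0.5, 0.3]
eef_pos: [0.4588, -0.2746, 0.0377]
force: [-4.8, 4.2, 16.6]
eef_pos: [0.4588, -0.2747, 0.0374]
force: [-10.8, 7.9, 35.1]
```

Contact came at reported z 0.0378, with the tab top at 0.068. So the real fingertips lie 30 mm behind the reported TCP (tip z = eef z + 0.030). I'll lift, open, and go down to tip z 0.050 in stages while watching the force.

```bash
python3 -m crank '[{"dx":0,"dy":0,"dz":0.02,"twist":0,"grip":-1},{"dx":0,"dy":-0.0015,"dz":0.03,"twist":0,"grip":1},{"dx":0,"dy":-0.0015,"dz":0.03,"twist":0,"grip":1},{"dx":0,"dy":-0.0015,"dz":0.03,"twist":0,"grip":1},{"dx":0,"dy":-0.0015,"dz":0.03,"twist":0,"grip":1}]' | grep -E 'eef_pos|force|width'
python3 -m crank '[{"dx":0,"dy":0,"dz":0,"twist":0,"grip":1},{"dx":0,"dy":0,"dz":0,"twist":0,"grip":1},{"dx":0,"dy":0,"dz":0,"twist":0,"grip":1},{"dx":0,"dy":0,"dz":0,"twist":0,"grip":1},{"dx":0,"dy":0,"dz":0,"twist":0,"grip":1}]' | grep -E 'eef_pos|force|width'
python3 -m crank '[{"dx":0,"dy":0,"dz":0,"twist":0,"grip":1},{"dx":0,"dy":0,"dz":-0.01,"twist":0,"grip":1},{"dx":0,"dy":0,"dz":-0.02,"twist":0,"grip":1},{"dx":0,"dy":0,"dz":-0.03,"twist":0,"grip":1},{"dx":0,"dy":0,"dz":-0.035,"twist":0,"grip":1}]' | grep -E 'eef_pos|force|width'
```

```text
eef_pos: [0.4583, -0.276, 0.0635]
force: [0.3, 0.3, -0.4]
width: 0.0216
gripper_force: 0.0
eef_pos: [0.4585, -0.276, 0.0638]
force: [-1.0, 0.3, -0.1]
width: 0.055
gripper_force: 0.0
eef_pos: [0.4573, -0.2757, 0.0269]
force: [-1.0, 0.8, 0.7]
width: 0.0858
gripper_force: 0.0
```

```bash
python3 -m crank '[{"dx":0,"dy":0,"dz":-0.002,"twist":0,"grip":1},{"dx":0,"dy":0,"dz":-0.004,"twist":0,"grip":1},{"dx":0,"dy":0,"dz":-0.006,"twist":0,"grip":1},{"dx":0,"dy":0,"dz":-0.008,"twist":0,"grip":1},{"dx":0,"dy":0,"dz":-0.008,"twist":0,"grip":1}]' | grep -E 'eef_pos|force|width'
```

```text
eef_pos: [0.4586, -0.276, 0.0209]
force: [-0.3, -0.7, 0.5]
width: 0.0877
gripper_force: 0.0
```

No contact, which is as expected. Closing now.

```bash
for i in 1 2 3; do python3 -m crank '[{"dx":0,"dy":0,"dz":0,"twist":0,"grip":-1},{"dx":0,"dy":0,"dz":0,"twist":0,"grip":-1},{"dx":0,"dy":0,"dz":0,"twist":0,"grip":-1},{"dx":0,"dy":0,"dz":0,"twist":0,"grip":-1},{"dx":0,"dy":0,"dz":0,"twist":0,"grip":-1}]' 12| grep -E 'eef_pos|force|width'; done
```

```text
eef_pos: [0.4587, -0.2761, 0.0212]
force: [0.0, -0.5, 0.3]
width: 0.0602
gripper_force: 0.0
eef_pos: [0.4588, -0.2744, 0.021]
force: [0.2, 13.0, 3.9]
width: 0.0361
gripper_force: 12.0
eef_pos: [0.4588, -0.2744, 0.021]
force: [0.2, 11.7, 3.6]
width: 0.0358
gripper_force: 12.0
```

The tab is held: width 35.8 mm, 12 N. Now I'll swing the lid along its arc (r = 0.139).

```bash
python3 -m crank '[{"dx":0.0016,"dy":0.0014,"dz":0.0138,"twist":0,"grip":-1},{"dx":0.0046,"dy":0.0011,"dz":0.0274,"twist":0,"grip":-1},{"dx":0.0088,"dy":0.0006,"dz":0.0407,"twist":0,"grip":-1},{"dx":0.0144,"dy":0,"dz":0.0534,"twist":0,"grip":-1},{"dx":0.0212,"dy":-0.0007,"dz":0.0655,"twist":0,"grip":-1}]' 14| grep -E 'eef_pos|force|width'
```

```text
eef_pos: [0.4796, -0.2765, 0.0869]
force: [1.9, 0.3, -4.0]
width: 0.0358
gripper_force: 14.0
```

```bash
python3 -m crank '[{"dx":0.008,"dy":-0.001,"dz":0.0114,"twist":0,"grip":-1},{"dx":0.0171,"dy":-0.002,"dz":0.0219,"twist":0,"grip":-1},{"dx":0.0271,"dy":-0.003,"dz":0.0315,"twist":0,"grip":-1},{"dx":0.038,"dy":-0.004,"dz":0.04,"twist":0,"grip":-1},{"dx":0.0499,"dy":-0.0055,"dz":0.0474,"twist":0,"grip":-1}]'| grep -E 'eef_pos|force|width'
```

```text
eef_pos: [0.5292, -0.2819, 0.134]
force: [-0.6, 1.2, -3.2]
width: 0.0359
gripper_force: 14.0
```

```bash
python3 -m crank '[{"dx":0.0124,"dy":-0.0014,"dz":0.0061,"twist":0,"grip":-1},{"dx":0.0253,"dy":-0.0028,"dz":0.011,"twist":0,"grip":-1},{"dx":0.0387,"dy":-0.0043,"dz":0.0144,"twist":0,"grip":-1},{"dx":0.0524,"dy":-0.0058,"dz":0.0166,"twist":0,"grip":-1},{"dx":0.0663,"dy":-0.0073,"dz":0.0174,"twist":0,"grip":-1}]'| grep -E 'eef_pos|force|width'
python3 -m crank '[{"dx":0.007,"dy":-0.0008,"dz":0,"twist":0,"grip":-1},{"dx":0.0138,"dy":-0.0015,"dz":-0.0007,"twist":0,"grip":-1},{"dx":0.02,"dy":-0.0022,"dz":-0.0015,"twist":0,"grip":-1},{"dx":0.0274,"dy":-0.003,"dz":-0.0027,"twist":0,"grip":-1},{"dx":0.0274,"dy":-0.003,"dz":-0.0027,"twist":0,"grip":-1}]'| grep -E 'eef_pos|force|width'
```

```text
eef_pos: [0.5962, -0.2892, 0.1517]
force: [-0.8, 2.0, 0.4]
width: 0.036
gripper_force: 14.0
eef_pos: [0.6251, -0.2923, 0.1488]
force: [0.5, 4.5, 5.8]
width: 0.0359
gripper_force: 14.0
```

The lid is at about 1.7 rad. I'll release it, rise, and come back over the tray.

```bash
for i in 1 2; do python3 -m crank '[{"dx":0,"dy":0,"dz":0,"twist":0,"grip":1},{"dx":0,"dy":0,"dz":0,"twist":0,"grip":1},{"dx":0,"dy":0,"dz":0,"twist":0,"grip":1},{"dx":0,"dy":0,"dz":0,"twist":0,"grip":1},{"dx":0,"dy":0,"dz":0,"twist":0,"grip":1}]'| grep -E 'eef_pos|force|width'; done
python3 -m crank '[{"dx":0,"dy":0,"dz":0.03,"twist":0,"grip":1},{"dx":0,"dy":0,"dz":0.06,"twist":0,"grip":1},{"dx":-0.03,"dy":0.003,"dz":0.075,"twist":0,"grip":1},{"dx":-0.07,"dy":0.007,"dz":0.075,"twist":0,"grip":1},{"dx":-0.11,"dy":0.01,"dz":0.06,"twist":0,"grip":1}]'| grep -E 'eef_pos|force|width'
python3 -m crank '[{"dx":-0.002,"dy":0,"dz":-0.02,"twist":0,"grip":1},{"dx":-0.002,"dy":0,"dz":-0.04,"twist":0,"grip":1},{"dx":-0.002,"dy":0,"dz":-0.05,"twist":0,"grip":1},{"dx":-0.002,"dy":0,"dz":-0.05,"twist":0,"grip":1},{"dx":-0.002,"dy":0,"dz":-0.05,"twist":0,"grip":1}]'| grep -E 'eef_pos|force|width'
python3 - <<'E'
from h import *
s=arm.get_state();print(s['eef_pos'],s['ee_rot']);w=grab('wrist','w7.png');a=grab('top','top7.png')
W=cv2.resize(w,(800,600));cv2.imwrite('pics/c7.png',np.vstack([W[:480],cv2.resize(a[180:245,290:400],(203,120))[:, :].repeat(1,0) if False else np.hstack([cv2.resize(a[175:245,240:400],(274,120)),np.zeros((120,526,3),np.uint8)])]))
E
```

```text
eef_pos: [0.623, -0.2928, 0.1484]
force: [-1.1, 0.7, 0.6]
width: 0.064
gripper_force: 0.0
eef_pos: [0.6234, -0.2925, 0.1487]
force: [-0.1, 0.5, -0.1]
width: 0.0873
gripper_force: 0.0
eef_pos: [0.5156, -0.2832, 0.2123]
force: [0.2, -0.3, 1.1]
width: 0.0874
gripper_force: 0.0
eef_pos: [0.5128, -0.2828, 0.1591]
force: [1.3, 0.8, 0.3]
width: 0.0876
gripper_force: 0.0
[ 0.51276171 -0.28278381  0.15907609] [ 3.14128270e+00  8.67526298e-04 -1.05809217e-01]
```

View pics/c7.png

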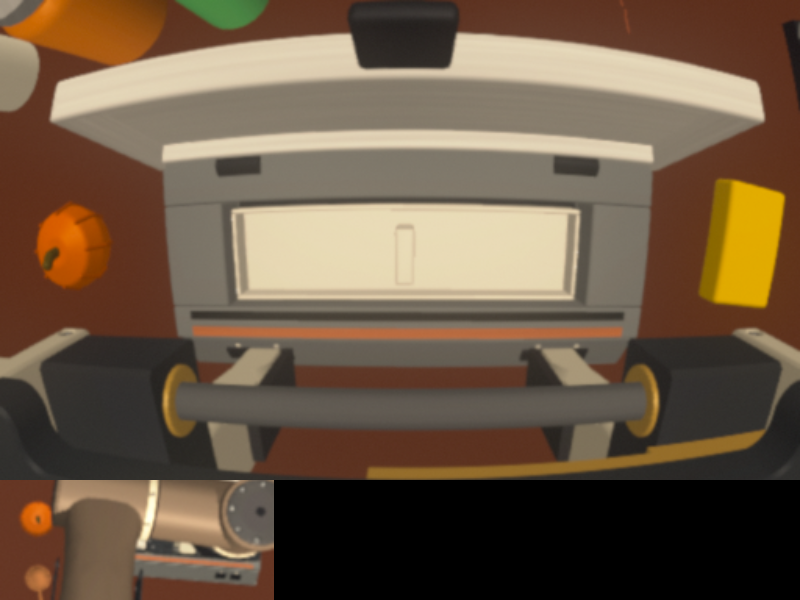

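The lid stands open against its stop. The tray is visible at (233–580, 207–298), with the rib top centred at (404,256). I'll compute the rib and bowl centres.

Run:
```python
from h import *
s=arm.get_state();k=.64
c=[wplane(s,(u*k,v*k),.059)[:2] for u,v in((396,229),(413,229),(396,284),(413,284))];print(np.array(c),np.mean(c,0))
t=[wplane(s,(u*k,v*k),.042)[:2] for u,v in((232,208),(580,208),(234,300),(576,300))];print(np.array(t),np.mean(t,0))
a=cv2.imread('pics/top0.png');h=cv2.cvtColor(a,cv2.COLOR_BGR2HSV)
m=((h[:,:,1]<110)&(h[:,:,2]>90)).astype(np.uint8)*255
m[:,:124]=0;m[:,222:]=0;m[:160]=0;m[262:]=0
m=cv2.morphologyEx(m,cv2.MORPH_OPEN,np.ones((15,15)))
ct=max(cv2.findContours(m,0,1)[0],key=cv2.contourArea);x,y,w,hh=cv2.boundingRect(ct);print('bowl bbox',x,y,w,hh)
P=np.array([plane('top',p[0],.122)[:2] for p in ct])
# circle fit by least squares, trimmed
for _ in range(4):
    A=np.c_[2*P,np.ones(len(P))];q=np.linalg.lstsq(A,(P**2).sum(1),rcond=None)[0];r=np.sqrt(q[2]+q[:2]@q[:2])
    e=abs(np.linalg.norm(P-q[:2],axis=1)-r);P=P[e<=max(.004,np.percentile(e,85))]
print(q[:2],r,'bbox centre',plane('top',(169.9,212.7),.122))
```

```text
[[ 0.5531 -0.277 ]
 [ 0.5519 -0.2876]
 [ 0.5179 -0.2731]
 [ 0.5168 -0.2839]] [ 0.534925 -0.2804  ]
[[ 0.5803 -0.1651]
 [ 0.5547 -0.4035]
 [ 0.5153 -0.1546]
 [ 0.4895 -0.3983]] [ 0.53495  -0.280375]
bowl bbox 124 167 92 92
[0.52503914 0.30197941] 0.15100051919082247 bbox centre [0.5222 0.3002 0.122 ]
```

Both estimates agree: the rib is at (0.535,-0.280) and the bowl centre at (0.524,0.302), r = 0.151. Now I'll descend so the tips reach z of about 0.033, which is eef z 0.003.

```bash
python3 -m crank '[{"dx":0.011,"dy":0.0015,"dz":-0.03,"twist":0,"grip":1},{"dx":0.022,"dy":0.0028,"dz":-0.06,"twist":0,"grip":1},{"dx":0.022,"dy":0.0028,"dz":-0.09,"twist":0,"grip":1},{"dx":0.022,"dy":0.0028,"dz":-0.11,"twist":0,"grip":1},{"dx":0.022,"dy":0.0028,"dz":-0.12,"twist":0,"grip":1}]'| grep -E 'eef_pos|force|width'
python3 -m crank '[{"dx":0,"dy":0,"dz":-0.01,"twist":0,"grip":1},{"dx":0,"dy":0,"dz":-0.018,"twist":0,"grip":1},{"dx":0,"dy":0,"dz":-0.024,"twist":0,"grip":1},{"dx":0,"dy":0,"dz":-0.028,"twist":0,"grip":1},{"dx":0,"dy":0,"dz":-0.028,"twist":0,"grip":1}]'| grep -E 'eef_pos|force|width'
```

```text
eef_pos: [0.5338, -0.2794, 0.0367]
force: [-0.1, 0.6, -0.0]
width: 0.0879
gripper_force: 0.0
eef_pos: [0.5345, -0.2799, 0.011]
force: [0.1, -0.4, 0.5]
width: 0.0879
gripper_force: 0.0
```

Another 7 mm down, then close slowly.

```bash
python3 -m crank '[{"dx":0,"dy":0,"dz":-0.002,"twist":0,"grip":0.4},{"dx":0,"dy":0,"dz":-0.004,"twist":0,"grip":0},{"dx":0,"dy":0,"dz":-0.006,"twist":0,"grip":-0.3},{"dx":0,"dy":0,"dz":-0.007,"twist":0,"grip":-0.4},{"dx":0,"dy":0,"dz":-0.007,"twist":0,"grip":-0.4}]' 15| grep -E 'eef_pos|force|width'
for i in 1 2 3; do python3 -m crank '[{"dx":0,"dy":0,"dz":0,"twist":0,"grip":-1},{"dx":0,"dy":0,"dz":0,"twist":0,"grip":-1},{"dx":0,"dy":0,"dz":0,"twist":0,"grip":-1},{"dx":0,"dy":0,"dz":0,"twist":0,"grip":-1},{"dx":0,"dy":0,"dz":0,"twist":0,"grip":-1}]'| grep -E 'eef_pos|force|width'; done
```

```text
eef_pos: [0.5344, -0.2798, 0.004]
force: [0.0, 0.5, -0.5]
width: 0.0599
gripper_force: 0.0
eef_pos: [0.5345, -0.2798, 0.0041]
force: [0.3, 0.8, 0.2]
width: 0.0266
gripper_force: 0.0
eef_pos: [0.5345, -0.2799, 0.0041]
force: [-0.5, -0.4, 0.8]
width: 0.0123
gripper_force: 15.0
eef_pos: [0.5345, -0.2799, 0.0041]
force: [-0.1, -0.5, -0.2]
width: 0.0118
gripper_force: 15.0
```

The rib is held (12 mm, 15 N). I'll firm the grip and lift straight up.

```bash
python3 -m crank '[{"dx":0,"dy":0,"dz":0,"twist":0,"grip":-1},{"dx":0,"dy":0,"dz":0.004,"twist":0,"grip":-1},{"dx":0,"dy":0,"dz":0.01,"twist":0,"grip":-1},{"dx":0,"dy":0,"dz":0.018,"twist":0,"grip":-1},{"dx":0,"dy":0,"dz":0.026,"twist":0,"grip":-1}]' 25| grep -E 'eef_pos|force|width'
python3 -m crank '[{"dx":0,"dy":0,"dz":0.01,"twist":0,"grip":-1},{"dx":0,"dy":0,"dz":0.022,"twist":0,"grip":-1},{"dx":0,"dy":0,"dz":0.036,"twist":0,"grip":-1},{"dx":0,"dy":0,"dz":0.05,"twist":0,"grip":-1},{"dx":0,"dy":0,"dz":0.065,"twist":0,"grip":-1}]'| grep -E 'eef_pos|force|width'
python3 -m crank '[{"dx":0,"dy":0,"dz":0.02,"twist":0,"grip":-1},{"dx":0,"dy":0,"dz":0.04,"twist":0,"grip":-1},{"dx":0,"dy":0,"dz":0.06,"twist":0,"grip":-1},{"dx":0,"dy":0,"dz":0.075,"twist":0,"grip":-1},{"dx":0,"dy":0,"dz":0.085,"twist":0,"grip":-1}]'
python3 - <<'E'
from h import *
s=arm.get_state();w=grab('wrist','w8.png');h=cv2.cvtColor(w,cv2.COLOR_BGR2HSV)
m=((h[:,:,1]<70)&(h[:,:,2]>150)).astype(np.uint8)*255
for c in cv2.findContours(m,0,2)[0]:
    if cv2.contourArea(c)>800: print(cv2.boundingRect(c),cv2.contourArea(c),np.round(cv2.minAreaRect(c),1) if 0 else cv2.minAreaRect(c))
E
```

```text
eef_pos: [0.5345, -0.2798, 0.0309]
force: [0.2, 0.1, -1.4]
width: 0.0118
gripper_force: 25.0
eef_pos: [0.5345, -0.2798, 0.0967]
force: [0.3, -0.5, -0.9]
width: 0.0118
gripper_force: 25.0
t: 17.32
eef_pos: [0.5352, -0.2801, 0.1832]
ee_rot: [3.141, -0.003, -0.106]
force: [-0.2, -0.4, -1.8]
width: 0.0115
gripper_force: 25.0
(69, 180, 387, 69) 16587.5 ((262.0, 214.0), (68.0, 386.0), 90.0)
(118, 106, 294, 19) 3349.5 ((264.51165771484375, 114.69722747802734), (293.0263977050781, 17.63721466064453), 0.20174486935138702)
(56, 61, 418, 46) 9659.5 ((264.6001281738281, 82.91898345947266), (417.0193786621094, 44.191688537597656), 0.27880939841270447)
(0, 0, 46, 64) 1764.5 ((18.583904266357422, 28.821731567382812), (42.42226791381836, 65.90570831298828), 9.950627326965332)
```

The tray is up and level: it spans 387 px across the wrist view, with no measurable tilt. I'll carry it smoothly to the bowl, 0.58 m in +y, with its underside at 0.199.

```bash
python3 -m crank '[{"dx":0,"dy":0.006,"dz":0,"twist":0,"grip":-1},{"dx":0,"dy":0.02,"dz":0,"twist":0,"grip":-1},{"dx":0,"dy":0.04,"dz":0,"twist":0,"grip":-1},{"dx":0,"dy":0.065,"dz":0,"twist":0,"grip":-1},{"dx":0,"dy":0.095,"dz":0,"twist":0,"grip":-1}]'| grep -E 'eef|^force|width'
python3 -m crank '[{"dx":0,"dy":0.033,"dz":0,"twist":0,"grip":-1},{"dx":0,"dy":0.066,"dz":0,"twist":0,"grip":-1},{"dx":0,"dy":0.099,"dz":0,"twist":0,"grip":-1},{"dx":0,"dy":0.132,"dz":0,"twist":0,"grip":-1},{"dx":0,"dy":0.165,"dz":0,"twist":0,"grip":-1}]'| grep -E 'eef|^force|width'
python3 -m crank '[{"dx":-0.002,"dy":0.033,"dz":0,"twist":0,"grip":-1},{"dx":-0.004,"dy":0.066,"dz":0,"twist":0,"grip":-1},{"dx":-0.006,"dy":0.099,"dz":0,"twist":0,"grip":-1},{"dx":-0.008,"dy":0.132,"dz":0,"twist":0,"grip":-1},{"dx":-0.01,"dy":0.165,"dz":0,"twist":0,"grip":-1}]'| grep -E 'eef|^force|width'
python3 -m crank '[{"dx":0,"dy":0.03,"dz":0,"twist":0,"grip":-1},{"dx":0,"dy":0.06,"dz":0,"twist":0,"grip":-1},{"dx":0,"dy":0.085,"dz":0,"twist":0,"grip":-1},{"dx":0,"dy":0.105,"dz":0,"twist":0,"grip":-1},{"dx":0,"dy":0.12,"dz":0,"twist":0,"grip":-1}]'| grep -E 'eef|^force|width'
python3 -m crank '[{"dx":0,"dy":0.012,"dz":0,"twist":0,"grip":-1},{"dx":0,"dy":0.022,"dz":0,"twist":0,"grip":-1},{"dx":0,"dy":0.03,"dz":0,"twist":0,"grip":-1},{"dx":0,"dy":0.035,"dz":0,"twist":0,"grip":-1},{"dx":0,"dy":0.037,"dz":0,"twist":0,"grip":-1}]'| grep -E 'eef|^force|width'
python3 -m crank '[{"dx":0,"dy":0,"dz":0,"twist":0,"grip":-1},{"dx":0,"dy":0,"dz":0,"twist":0,"grip":-1},{"dx":0,"dy":0,"dz":0,"twist":0,"grip":-1},{"dx":0,"dy":0,"dz":0,"twist":0,"grip":-1},{"dx":0,"dy":0,"dz":0,"twist":0,"grip":-1}]'
python3 - <<'E'
from h import *
s=arm.get_state();w=grab('wrist','w9.png');t=grab('top','top9.png');sc=grab('scene','sc9.png')
h=cv2.cvtColor(t,cv2.COLOR_BGR2HSV);m=((h[:,:,1]<110)&(h[:,:,2]>90)).astype(np.uint8)*255
m[:,:100]=0;m[:,240:]=0;m[:150]=0;m[275:]=0
# bowl left/right/top rim extremes now vs before
m0=cv2.cvtColor(cv2.imread('pics/top0.png'),cv2.COLOR_BGR2HSV);m0=((m0[:,:,1]<110)&(m0[:,:,2]>90)).astype(np.uint8)*255
for r in(185,195,205): print(r,[np.flatnonzero(x[r,100:240])[[0,-1]].tolist() for x in(m0,m)])
# lid still up in the top view? squash unmoved?
for f in('top0.png','top9.png'):
    g=cv2.cvtColor(cv2.imread('pics/'+f),cv2.COLOR_BGR2HSV);k=((g[:,:,1]>200)&(g[:,:,2]>180)&(g[:,:,0]<15))[180:212,245:280];print(np.argwhere(k).mean(0),k.sum())
d=cv2.absdiff(cv2.imread('pics/scene0.png'),cv2.imread('pics/sc9.png')).max(2)
for n,(x,y) in dict(mug=(265,243),jar=(221,228),soap=(194,221),squash=(257,195),spoon=(268,160),sponge=(121,148)).items(): print(n,d[y-8:y+8,x-8:x+8].mean().round(1))
hh=cv2.cvtColor(w,cv2.COLOR_BGR2HSV);k=((hh[:,:,1]<70)&(hh[:,:,2]>150)).astype(np.uint8)*255
print([cv2.boundingRect(c) for c in cv2.findContours(k,0,2)[0] if cv2.contourArea(c)>800])
E
```

```text
eef_pos: [0.5333, -0.1836, 0.1784]
force: [-0.2, 0.1, -1.0]
width: 0.0116
eef_pos: [0.5329, -0.0176, 0.1788]
force: [0.8, 0.1, 0.0]
width: 0.0121
eef_pos: [0.5227, 0.1471, 0.1788]
force: [0.4, 0.5, -2.1]
width: 0.0114
eef_pos: [0.5229, 0.2671, 0.1785]
force: [-0.9, 0.1, -0.6]
width: 0.0116
eef_pos: [0.5245, 0.3024, 0.1799]
force: [0.1, -0.1, -1.5]
width: 0.012
t: 19.87
eef_pos: [0.5246, 0.3018, 0.1802]
ee_rot: [-3.141, -0.0, -0.107]
force: [0.1, -0.1, -0.6]
width: 0.0118
gripper_force: 25.0
185 [[33, 107], [0, 107]]
195 [[27, 112], [0, 112]]
205 [[24, 115], [0, 115]]
[16.39917695 16.45679012] 243
[16.46153846 16.48582996] 247
mug 2.2
jar 2.3
soap 2.1
squash 5.2
spoon 2.4
sponge 31.4
[(59, 23, 398, 226)]
```

The bowl and squash are unmoved and the tray is centred. The sponge difference is probably the raised lid or its shadow, so I'll check that numerically, along with the tray centring and the lid.

Run:
```python
from h import *
for f in('top0.png','top9.png'):
    g=cv2.cvtColor(cv2.imread('pics/'+f),cv2.COLOR_BGR2HSV);k=((g[:,:,1]>150)&(g[:,:,0]>20)&(g[:,:,0]<35)&(g[:,:,2]>60))[185:235,405:445];print('sponge',np.argwhere(k).mean(0),k.sum())
    p=cv2.imread('pics/'+f)[185:232,300:395].astype(int);print('sealer grey mean',p.mean((0,1)))
    l=cv2.cvtColor(cv2.imread('pics/'+f),cv2.COLOR_BGR2HSV);o=((l[:,:,1]<70)&(l[:,:,2]>130))[150:240,285:402];y,x=np.nonzero(o);print('lid rows',np.bincount(y+150,minlength=240)[150:].tolist()[::5])
s=arm.get_state();print(s['t'],np.abs(s['qd']).max())
```

```text
sponge [25.31723027 20.01932367] 621
sealer grey mean [164.7225084  183.64703247 194.19014558]
lid rows [0, 0, 0, 0, 0, 0, 0, 36, 96, 102, 102, 101, 93, 72, 91, 28, 0, 0]
sponge [25.39354839 20.02580645] 620
sealer grey mean [ 91.19216125 101.52945129 110.82530795]
lid rows [0, 0, 0, 2, 56, 105, 106, 94, 89, 55, 24, 24, 24, 17, 8, 8, 0, 0]
20.0167 0.003910650613142287
```

The sponge hasn't moved, the lid is still open, and the arm is still. Handing in.

```bash
python3 -c "
from station import arm
print(arm.job_done())"
```

```text
the job is handed in; nothing more can be done
None
```

I handed the job in at about 20 s: the lid is open on its own, and the tray is held level and still, centred over the washing-up bowl about 7 cm above its rim. The bowl, squash, mug, jar, soap, spoon and sponge had not moved in the final images; I didn't check the carton.

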